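Check-weigh a connecting rod on the beam balance

TASK

Check on the beam balance that the connecting rod has its listed weight of 700 g: take the sprocket off the platter and put it in the red tray, lift the brass sliding weight out of its notch and drop it into the 200 g notch, hang the small blue-gripped extension weight (it counts 500 g) on the pin at the end of the beam, and lay the rod gently on the platter. Leave the beam floating level at its mark, and do not disturb the large red-gripped weight, the carton or the spray can.

Things in the scene. Friction and masses are not known exactly. Their poses are not given: they have to be found in the camera images.
- scale: Beam balance, grey base 130 x 460 mm, fixed. Origin on the bench under the beam, 17 mm from the base's middle; y along the beam towards the platter, x across, z up. Beam on the line x = 0, pivot at y = 75 mm, 85 mm above the bench; platter centre at y = 130 mm; pointer post with red level mark at y = -236 mm, 93 mm high. A thin second bar with a small dark rider (leave it) runs at x = -42 mm, 85 mm high.
- beam (a joint): Tilt of the beam, rad: 0 level (pointer at its mark), positive with the pointer end up, stops at -0.035 and 0.035. Free, lightly sprung and damped, it really weighs: it floats at 0 only if settings equal load; 100 g amiss brings it to a stop. Without the sliding weight on it the pointer end rises: notches and pin move up to 8 mm up or down, and follow a lifted sliding weight for up to 10 mm.
- platter: The balance's platter (moves up and down with the beam by 2 mm at most). Its origin is 105 mm below the platter's top face, on its axis.
- platter_top (a point): Centre of the platter's flat top face (140 mm across, no rim, 105 mm above the bench when level). A load counts the same anywhere on the platter.
- sliding_weight: Brass sliding weight, 220 g: saddle 33 mm wide (x), 26 mm along the beam (y), its cheeks 34 mm below the origin, straddling the 8 mm thick toothed beam (gap 11 mm). Origin: centre of its 6.5 mm cross pin, which drops into the notches; z up, y to the platter. Black knob on top, see point knob. Starts in the 400 g notch. Teeth stand 7 mm above the notch floors: raise it over 9 mm off the beam.
- knob (a point): Centre of the sliding weight's black knob, 26.5 mm above the cross pin: 22 mm across the beam (x), 16 mm along it (y), 21 mm high, standing on the brass bridge 16 mm above the cross pin.
- notch_0 (a point): Where the cross pin's centre sits in the 0 g notch (red mark), nearest the platter. Six notches, 25 mm apart: 0, 100, 200, 300, 400, 500 g going away from the platter; each 8 mm wide at the floor, 16 mm at the mouth, 7 mm deep. Axes as the beam's: y along it to the platter, z up.
- notch_200 (a point): Place of the cross pin's centre when seated in the 200 g notch, the third from the platter (50 mm from the 0 g notch). Moves with the beam, 3 mm up or down between its stops.
- notch_400 (a point): Place of the cross pin's centre when seated in the 400 g notch, where the sliding weight starts. Moves with the beam.
- hang_pin (a point): Middle of the round steel hanging pin near the pointer end of the beam: 7 mm thick, it sticks out horizontally from the beam's side along +x of the scale (free length 34 mm, this point 21 mm from the beam's middle plane), with a 15 mm collar on its end. Axes as the beam's: x along the pin, y along the beam. Moves with the beam.
- ext_small: Small extension weight, blue grip (counts 500 g, itself 122 g): upright steel C, open at the bottom, standing on two feet. 18 mm thick (x), 44 mm over the feet (y); feet 32 mm below, grip's top 33 mm above the origin. Origin: where the pin's centre sits when hung. Opening 18 mm wide inside, gap at the bottom 12 mm, flared. Hangs with its x along the pin, either way round: lower it over, gap first.
- ext_small_grip (a point): Centre of the blue grip: 18 mm thick (x of the weight), 16 mm wide (y), 21 mm high, 22.5 mm above the weight's origin; it stands on the 36 mm wide crown.
- ext_large: Large extension weight with a red grip (counts 1 kg), same form but 56 mm over the feet and 77 mm high. Not for this job; leave it standing. It and the small one change places. Origin 44 mm above its feet.
- rod: Steel connecting rod, 700 g, lying flat on the bench, 198 mm long, 24 mm thick. Origin: on its underside below its balance point; +x towards the small end (34 mm outside, centre at x = 97 mm), the big end (72 mm outside) is centred at x = -48 mm; z up. Its shank between them is 18 mm wide, 16 mm thick, its underside 4 mm above the bench. On the platter it overhangs and may rest tilted by 0.05 rad; that is fine.
- rod_grip (a point): Middle of the rod's shank at a good place to grip across (14 mm from the balance point towards the small end), 12 mm above the rod's underside.
- sprocket: Chain sprocket, 400 g, lying on the platter at the start: toothed disc 67 mm across, 14 mm thick, with a round hub 32 mm across on top, total height 38 mm. Origin: centre of its underside; hub up.
- sprocket_hub (a point): Centre of the sprocket's hub, 27 mm above its underside.
- tray: Open red parts tray, 170 mm (x) by 150 mm (y), walls 4 mm thick and 35 mm high, floor 4 mm thick; fixed, empty. Origin: centre of its underside.
- carton: Cardboard parts box 80 x 80 x 100 mm, bystander. Origin: centre of its underside.
- spray: Spray can 60 mm across, 170 mm high, bystander. Origin: centre of its underside.
Things that resemble listed ones, but are neither listed nor needed, are in the scene too. Several things look just like the rod: the one meant starts farthest from the robot's base.

How it is judged:
On the way:
1. The sliding weight has been lifted clear of the beam's teeth, not dragged over them (z of sliding_weight in the frame of notch_200 above 0.009 m), for 0.1 s.
At the end, for the whole second after the job is handed in: Sprocket in the tray; sliding weight seated in the 200 g notch (3 mm along the beam, 2.5 mm in height); small extension weight hanging on the pin (5 mm; 12 mm along it); rod lying (within 0.15 rad), all its weight on the platter; beam level within 0.012 rad; all at rest (x of sprocket in the frame of tray between -0.08 and 0.08 m and y of sprocket in the frame of tray between -0.07 and 0.07 m and height (world z) of sprocket below 0.035 m and y of sliding_weight in the frame of notch_200 between -0.003 and 0.003 m and z of sliding_weight in the frame of notch_200 below 0.0025 m and x of ext_small in the frame of hang_pin between -0.012 and 0.012 m and y of ext_small in the frame of hang_pin between -0.005 and 0.005 m and z of ext_small in the frame of hang_pin between -0.005 and 0.005 m and contact force between rod and platter above 5.5 N and angle between rod's own z axis and vertical below 0.15 rad and value of joint beam between -0.012 and 0.012 rad and linear speed of each of rod, sprocket below 0.02 m/s and angular speed of ext_small below 0.5 rad/s); the robot touches nothing.
It fails at once if The rod is dropped or slammed on the platter (contact over 50 N) (contact force between rod and platter above 50 N).
It fails at once if The large extension weight is disturbed (moved over 20 mm) (distance of ext_large from where it was at the start of the episode above 0.02 m).
It fails at once if The carton is disturbed (moved over 20 mm) (distance of carton from where it was at the start of the episode above 0.02 m).
It fails at once if The spray can is disturbed (moved over 20 mm) (distance of spray from where it was at the start of the episode above 0.02 m).
It also fails if it takes over 72 s, if anything falls off the work surface, if the arm or the gripper's body presses on something with over 40 N, if the wrist force passes 120 N, or if a joint passes its speed limit or range.

ROBOT

A 7-joint arm with a two-finger parallel gripper is mounted at the origin on the work surface. World frame = base frame: x ahead of the robot, y to its left, z up, the work surface at z = 0. Lengths are in m, angles in rad, forces in N, time in s.
With the tool pointing down it reaches from about 0.425 to 0.8 m from the base axis. Payload 8.3 kg.
Tool frame: the origin (TCP) lies at the very end of the fingers, on their centre line; the grasp point (between the pads) lies 19 mm behind it; x points along the fingers, z is the direction in which the jaws open and shut, and the axes are right-handed (so a half turn about x gives the same grasp; the last joint's range is limited). The gripper opens to 85 mm and grips with 20 to 120 N. Pads are 22 mm wide; open, the fingers measure 114 mm over their backs; the gripper's body (76 mm by 85 mm) begins 54 mm behind the grasp point. The pads swing forward as they close: fully open they stand 13 mm farther back than shut.
Start: joints at [-0.063, 0.383, 0.016, 1.37, -0.006, 1.388, -0.046], TCP at [0.625, 0, 0.231] pointing down, gripper open.
Joint ranges: [-2.95, 2.95], [-0.25, 2.06], [-1.52, 1.56], [0.18, 2.33], [-1.44, 4.58], [0.02, 2.06], [-3.01, 3.01]. Speed limits (rad/s): [2.39, 2.39, 3.01, 3.01, 3.14, 3.14, 3.14].

INTERFACE

Orientations are given as a 3x3 rotation matrix whose columns are the frame's x, y, z axes.
In Python, from station import bot gives the robot as it stands.
- The arm moves only by the shell command python3 -m crank 'ROWS' [FORCE]. ROWS is JSON, a list of rows, each a list of 7 numbers: the finger opening in mm, from 0 to 85.4, then the shift along the tool's x, y, z in units of 25 mm (1.0 is 25 mm), then the turn, a rotation vector about the tool's x, y, z in degrees. In form: [[gripper, dx, dy, dz, wx, wy, wz], ...]. A call has exactly 10 rows; each row shifts and turns the commanded pose from where the row before left it, along the tool's axes as they then stand; what a row does not reach is not made up. A row lasts 1/12 s, in which the tool goes at most 41.7 mm and 7.16 degrees, less where a joint would pass 70% of its speed; a pose out of reach is approached as far as the arm can. A call is refused whole if a number of a shift passes 1 or a number of a turn 7.16, either way. A call with a gripper value outside its range is refused whole. The fingers move at their own pace and stop on an object; FORCE is the grip in N (left out, the last holds). Time passes only in rows, so rows that do not move let the fingers close, or fill a call up. It gives the time, the measured TCP pose, the force and the opening at its end, in the units of the state.
- bot.sense(): the state, without advancing time (a new reading comes with each control period).
- bot.get_image(name): name is "scene" or "side" or "wrist"; returns a dict with "pixels" (480x640x3 uint8, red, green, blue), "camera_matrix" (3x3 intrinsics, pixels), "world_to_cam" (4x4, takes a point from world to camera coordinates). Camera axes: x right, y up, looking along -z (the intrinsics and any distortion apply to the point x, -y, -z); pixel columns grow to the right and rows downward; lengths in m; the calibration is good to about 2 mm. A picture is of the moment at which its call begins. There is no depth.
- bot.close_job(): hands the job in, once; it reports no verdict.
The state is a dict: "time": time; "joints": joint angles; "qd": joint speeds; "effort": joint torques, N m; "ee_pos": TCP position; "orientation": TCP orientation; "force": force on the tool from outside, world axes, zero at the start; "ft_torque": the same for the moment, N m; "finger_gap": finger opening in m.
Only numpy, scipy, OpenCV 4.12 (cv2) and the standard library are available. Lean on these libraries where they do the work, as an engineer would, in place of code of your own. Each camera call takes 0.05 s, during which the arm holds its last target. There are 200 camera calls.

## Working session

There is one attempt and no reset: what is moved stays moved. The work goes in short steps, Python scripts to look and compute and a shell command to move; the robot and the scene stay as the last step left them, time stands still between calls to the robot, and variables do not carry over. Pictures are saved under pics/ and viewed, about 8 in all and at most 12, crops included, and the job is handed in when it is done.

```bash
ls; mkdir -p pics
cat > h.py <<'E'
import numpy as np, cv2
from station import bot
def grab(n,f=None):
    d=bot.get_image(n)
    if f: cv2.imwrite('pics/'+f,cv2.cvtColor(d['pixels'],cv2.COLOR_RGB2BGR))
    np.savez(n+'.npz',**{k:np.asarray(d[k]) for k in ('pixels','camera_matrix','world_to_cam')})
    return d
def load(n): return np.load(n+'.npz')
def ray(d,u,v):
    K=d['camera_matrix'];T=d['world_to_cam']
    c=np.linalg.inv(K)@[u,v,1.]; c=np.array([c[0],-c[1],-c[2]])
    R=T[:3,:3]; o=-R.T@T[:3,3]; r=R.T@c
    return o,r/np.linalg.norm(r)
def onz(d,u,v,z):
    o,r=ray(d,u,v); return o+r*(z-o[2])/r[2]
def proj(d,p):
    K=d['camera_matrix'];T=d['world_to_cam']
    c=T[:3,:3]@np.asarray(p)+T[:3,3]; q=K@[c[0],-c[1],-c[2]]; return q[:2]/q[2]
def tri(d1,a,d2,b):
    o1,r1=ray(d1,*a);o2,r2=ray(d2,*b)
    A=np.stack([r1,-r2],1); s=np.linalg.lstsq(A,o2-o1,rcond=None)[0]
    p,q=o1+s[0]*r1,o2+s[1]*r2
    return (p+q)/2,np.linalg.norm(p-q)
E
python3 - <<'E'
from h import *
np.set_printoptions(precision=4,suppress=True)
for n in('scene','side','wrist'):
    d=grab(n,n+'0.png');o,r=ray(d,320,240);print(n,o,r,d['camera_matrix'][0,0], [k for k in d])
s=bot.sense();print(s['ee_pos'],s['orientation'],s['force'],s['finger_gap'])
E
```

```text
pics
scene [ 1.0977 -0.0137  0.8603] [-0.6346 -0.0151 -0.7727] 456.9063110884427 ['pixels', 'camera_matrix', 'world_to_cam']
side [-0.4045  0.8468  0.7772] [ 0.6287 -0.6111 -0.4809] 557.8638263057109 ['pixels', 'camera_matrix', 'world_to_cam']
wrist [0.6247 0.0669 0.3738] [-0.0164 -0.265  -0.9641] 396.0549425814325 ['pixels', 'camera_matrix', 'world_to_cam']
[0.6246 0.     0.2305] [[-0.0016 -0.      1.    ]
 [ 0.      1.      0.    ]
 [-1.      0.     -0.0016]] [-0.2804  0.5361  0.3246] 0.08521020688809344
```

View pics/scene0.png

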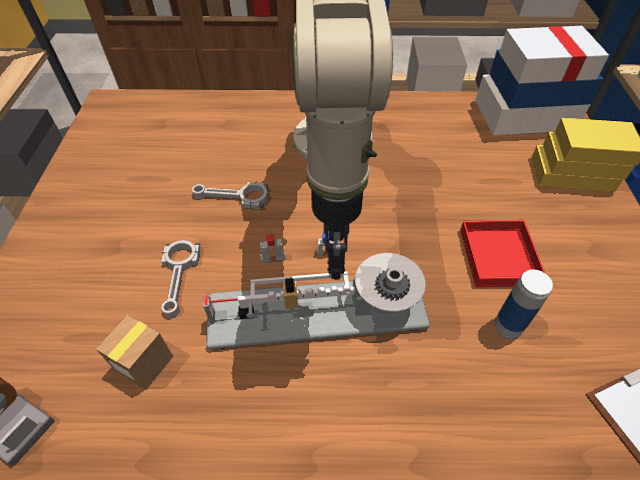

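View pics/side0.png

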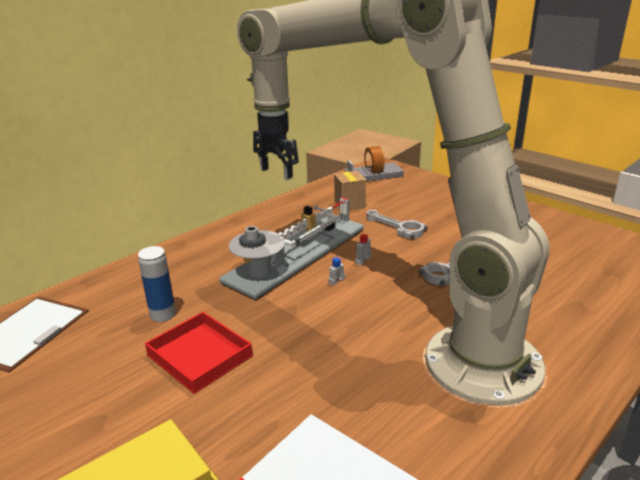

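The scene view shows the scale with its pointer end at about (205,305) and platter at (390,282). The sprocket hub is at (394,275), the brass weight at (290,292), the red-grip weight at (271,247) and the tray at (500,253). The two rod lookalikes are at (180,275) and (235,193). The small blue-grip weight is behind the gripper, near (325,243). The side view shows it clearly at (337,268), with the red one at (363,247).

Run:
```python
from h import *
np.set_printoptions(precision=4,suppress=True)
d=load('scene');s=load('side')
def blob(d,lo,hi,roi):
    h=cv2.cvtColor(d['pixels'],cv2.COLOR_RGB2HSV);m=cv2.inRange(h,lo,hi)
    k=np.zeros_like(m);x0,y0,x1,y1=roi;k[y0:y1,x0:x1]=m[y0:y1,x0:x1]
    n,l,st,c=cv2.connectedComponentsWithStats(k);i=1+np.argmax(st[1:,4]);return c[i],st[i]
bs=blob(s,(105,120,50),(130,255,255),(325,255,350,275));rs=blob(s,(0,150,60),(8,255,255),(355,230,372,248))
rsc=blob(d,(0,120,60),(8,255,255),(262,230,282,246))
print('blue side',bs,onz(s,*bs[0],.0545));print('red',tri(d,rsc[0],s,rs[0]),rsc,rs)
for nm,p,z in [('platter',(390,282),.105),('hub top',(394,272),.143),('hub side',None,0),('tray',(500,254),.02),
 ('rodA big',(180,256),.024),('rodA small',(171,308),.024),('rodB big',(255,195),.024),('rodB small',(198,190),.024),('base1',(208,348),.02),('base2',(428,328),.02),('carton top',(135,343),.1),('spray top',(534,285),.17),('knob',(291,284),.11),('point',(206,302),.093)]:
    if p: print(nm,onz(d,*p,z))
img=d['pixels'][170:360,150:440]
cv2.imwrite('pics/crop1.png',cv2.cvtColor(cv2.resize(img,None,fx=2.75,fy=2.75,interpolation=3),cv2.COLOR_RGB2BGR))
```

```text
blue side (array([336.0182, 261.8727]), array([333, 258,   7,   9,  55], dtype=int32)) [ 0.4299 -0.0183  0.0545]
red (array([ 0.4475, -0.1413,  0.0676]), np.float64(4.100035086203645e-05)) (array([270.0263, 239.8816]), array([266, 235,   9,  11,  76], dtype=int32)) (array([363.2   , 237.8167]), array([360, 234,   8,   9,  60], dtype=int32))
platter [0.5843 0.1127 0.105 ]
hub top [0.5869 0.1159 0.143 ]
tray [0.4455 0.3894 0.02  ]
rodA big [ 0.4618 -0.3512  0.024 ]
rodA small [ 0.5998 -0.3416  0.024 ]
rodB big [ 0.263  -0.1994  0.024 ]
rodB small [ 0.2464 -0.349   0.024 ]
base1 [ 0.6888 -0.2493  0.02  ]
base2 [0.6402 0.1962 0.02  ]
carton top [ 0.719  -0.3611  0.1   ]
spray top [0.6326 0.3629 0.17  ]
knob [ 0.5943 -0.0838  0.11  ]
point [ 0.6268 -0.2492  0.093 ]
```

View pics/wrist0.png

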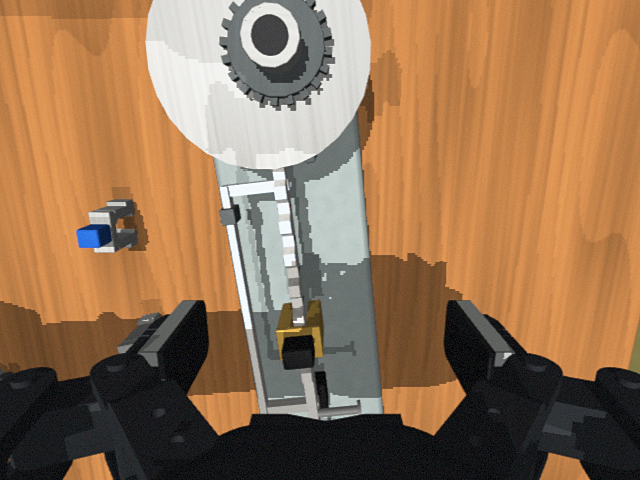

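The wrist view (up = +y, right = +x) shows the hub ring at (270,35), the knob at (298,352), the beam running from (280,170) to (300,320), the pin near (345,408), and the blue grip at (93,236).

Run:
```python
from h import *
np.set_printoptions(precision=4,suppress=True)
w=load('wrist');d=load('scene');s=load('side')
print('hubtop w',onz(w,270,35,.143),'tri',tri(w,(270,35),d,(394,270)))
hsv=cv2.cvtColor(w['pixels'],cv2.COLOR_RGB2HSV)
m=cv2.inRange(hsv,(0,0,150),(179,60,255));m[:, :140]=0;m[175:]=0
c=max(cv2.findContours(m,cv2.RETR_EXTERNAL,cv2.CHAIN_APPROX_NONE)[0],key=len)[:,0]
P=np.array([onz(w,*p,.105)[:2] for p in c if p[1]>3 and p[1]<150]);
A=np.c_[2*P,np.ones(len(P))];x=np.linalg.lstsq(A,(P**2).sum(1),rcond=None)[0];print('platter',x[:2],np.sqrt(x[2]+x[0]**2+x[1]**2))
m=cv2.inRange(hsv,(105,120,40),(130,255,255));n,l,st,ce=cv2.connectedComponentsWithStats(m);i=1+np.argmax(st[1:,4]);print('blue',ce[i],st[i])
bs=(336,261.9);print('blue tri',tri(w,ce[i],s,bs),onz(w,93,236,.065))
for z in(.115,.125,.135):print('knob top w',onz(w,299,351,z))
# beam direction: left edge of beam pixels
a,b=onz(w,280,175,.09),onz(w,299,300,.09);print('beam',a,b,np.degrees(np.arctan2(-(a-b)[0],(a-b)[1])))
for p in [(228,165),(377,410),(359,130)]: print('base edge',onz(w,*p,.02))
crop=w['pixels'][150:420,40:400]
cv2.imwrite('pics/crop2.png',cv2.cvtColor(cv2.resize(crop,None,fx=2.2,fy=2.2,interpolation=2),cv2.COLOR_RGB2BGR))
```

```text
hubtop w [0.5946 0.116  0.143 ] tri (array([0.5973, 0.112 , 0.1639]), np.float64(0.0009218218833075537))
platter [0.5812 0.1074] 0.052612195096034466
blue [ 93.6183 235.8299] [ 77 225  35  23 676]
blue tri (array([ 0.43  , -0.0179,  0.0544]), np.float64(0.0007051252360844531)) [ 0.4362 -0.0149  0.065 ]
knob top w [ 0.6046 -0.0887  0.115 ]
knob top w [ 0.6054 -0.0827  0.125 ]
knob top w [ 0.6062 -0.0767  0.135 ]
beam [0.5915 0.0368 0.09  ] [ 0.6034 -0.0593  0.09  ] 7.054080393691673
base edge [0.5378 0.0381 0.02  ]
base edge [ 0.6779 -0.2152  0.02  ]
base edge [0.6525 0.0679 0.02  ]
```

View pics/crop1.png

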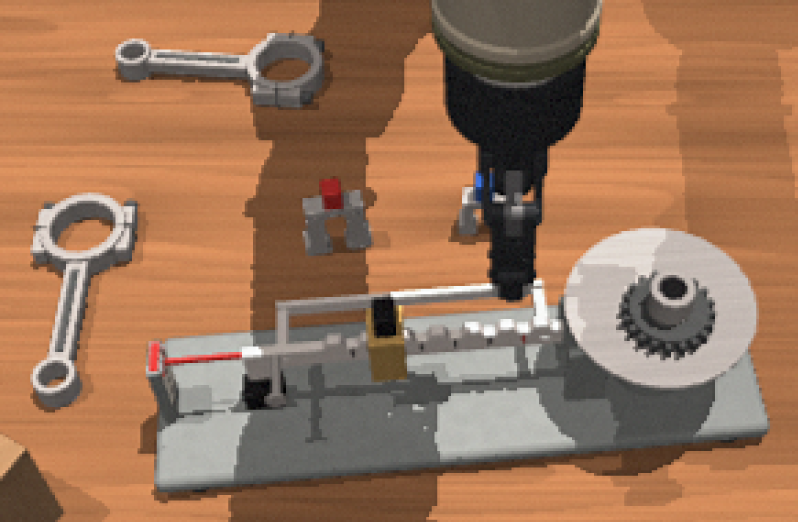

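The upscaled crop shows the hub top at scene px (394,273), the hanging pin with its collar at (251,315), the brass weight with its black knob at (290,285), and rod A (big end (180,253), small end (170,308)). The sprocket is next.

```bash
python3 -m crank '[[65,0,0.924,-0.24,0,0,0],[65,0,0.924,-0.24,0,0,0],[65,0,0.924,-0.24,0,0,0],[65,0,0.924,-0.24,0,0,0],[65,0,0.924,-0.24,0,0,0],[65,0.6,0,0,0,0,0],[65,0.6,0,0,0,0,0],[65,0.6,0,0,0,0,0],[65,0.3,0,0,0,0,0],[65,0,0,0,0,0,0]]' 30
python3 - <<'E'
from h import *
np.set_printoptions(precision=4,suppress=True)
w=grab('wrist','w1.png')
print(proj(w,bot.sense()['ee_pos']))
E
```

```text
time: 0.98
ee_pos: [0.5937, 0.1152, 0.1764]
orientation: [[-0.004, -0.0, 1.0], [-0.001, 1.0, 0.0], [-1.0, -0.001, -0.004]]
force: [-0.3, 0.5, 0.4]
finger_gap: 0.0653
[327.8718 308.7083]
```

View pics/w1.png

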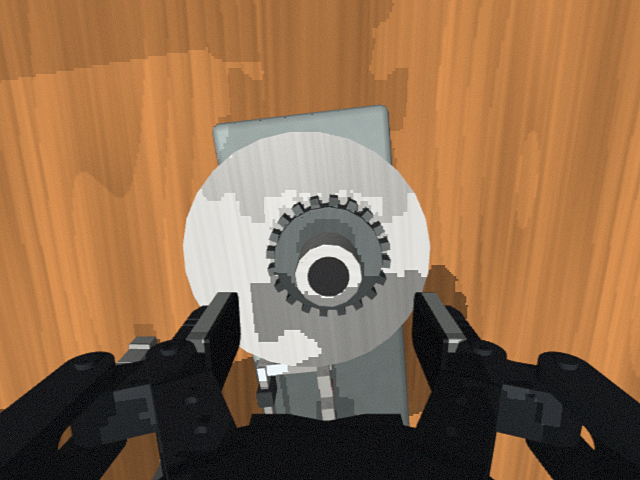

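The hub top is at (328,272), centred between the fingers. The platter rim spans (184–430, 132–366).

```bash
python3 - <<'E'
from h import *
np.set_printoptions(precision=4,suppress=True)
w=load('wrist')
print('hub',onz(w,328,273,.143))
print('platter L R T B',[onz(w,*p,.105) for p in((184,249),(430,249),(307,132),(307,366))])
s=load('scene');d=load('side')
print('tray scene corners', [onz(s,*p,.035) for p in((463,224),(525,221),(541,281),(474,287))])
E
python3 -m crank '[[65,0.5,0,0,0,0,0],[65,0.5,0,0,0,0,0],[65,0.5,0,0,0,0,0],[65,0.5,0,0,0,0,0],[65,0.22,0,0,0,0,0],[20,0,0,0,0,0,0],[20,0,0,0,0,0,0],[20,0,0,0,0,0,0],[20,0,0,0,0,0,0],[20,0,0,0,0,0,0]]' 40
```

```text
hub [0.5945 0.1172 0.143 ]
platter L R T B [array([0.5129, 0.1175, 0.105 ]), array([0.6522, 0.1178, 0.105 ]), array([0.5834, 0.1816, 0.105 ]), array([0.5818, 0.0424, 0.105 ])]
tray scene corners [array([0.3666, 0.3139, 0.035 ]), array([0.3553, 0.4663, 0.035 ]), array([0.531 , 0.4548, 0.035 ]), array([0.548 , 0.3051, 0.035 ])]
time: 1.87
ee_pos: [0.5954, 0.1157, 0.1241]
orientation: [[0.001, -0.0, 1.0], [0.0, 1.0, 0.0], [-1.0, 0.0, 0.001]]
force: [0.7, 0.8, 0.8]
finger_gap: 0.0308
```

```bash
python3 -m crank '[[20,-0.6,0,0,0,0,0],[20,-0.9,0,0,0,0,0],[20,-0.9,0.3,-0.16,0,0,0],[20,0,0.94,-0.5,0,0,0],[20,0,0.94,-0.5,0,0,0],[20,0,0.94,-0.5,0,0,0],[20,0,0.94,-0.5,0,0,0],[20,0,0.94,-0.5,0,0,0],[20,0,0.94,-0.5,0,0,0],[20,0,0.94,-0.5,0,0,0]]'
python3 -m crank '[[20,0,0.94,-0.5,0,0,0],[20,0,0.94,-0.5,0,0,0],[20,0,0.94,-0.5,0,0,0],[20,0,0.94,-0.5,0,0,0],[20,0.8,0,0,0,0,0],[20,0.9,0,0,0,0,0],[20,0.9,0,0,0,0,0],[20,0.9,0,0,0,0,0],[20,0.9,0,0,0,0,0],[20,0,0,0,0,0,0]]'
```

```text
time: 2.7
ee_pos: [0.5025, 0.2884, 0.1831]
orientation: [[-0.001, 0.0, 1.0], [-0.0, 1.0, -0.0], [-1.0, -0.0, -0.001]]
force: [0.4, -0.3, -3.8]
finger_gap: 0.0302
time: 3.53
ee_pos: [0.4508, 0.3789, 0.068]
orientation: [[-0.007, -0.0, 1.0], [-0.006, 1.0, 0.0], [-1.0, -0.006, -0.007]]
force: [-1.5, -1.7, -5.2]
finger_gap: 0.0303
```

```bash
python3 -m crank '[[20,0.6,0.1,0,0,0,0],[20,0.6,0.1,0,0,0,0],[20,0.35,0,0,0,0,0],[20,0.1,0,0,0,0,0],[20,0,0,0,0,0,0],[48,0,0,0,0,0,0],[48,0,0,0,0,0,0],[48,0,0,0,0,0,0],[48,-0.6,0,0,0,0,0],[48,-1,0,0,0,0,0]]'
python3 - <<'E'
from h import *
w=grab('wrist','w2.png'); print(bot.sense()['ee_pos'])
E
```

```text
time: 4.37
ee_pos: [0.4524, 0.3854, 0.0708]
orientation: [[-0.003, 0.0, 1.0], [-0.003, 1.0, -0.0], [-1.0, -0.003, -0.003]]
force: [0.0, -0.3, 0.2]
finger_gap: 0.0479
[0.45520102 0.38814267 0.07798161]
```

```bash
python3 -m crank '[[48,-1,0,0,0,0,0],[48,-1,-0.5,0.2,0,0,0],[48,-1,-0.95,0.3,0,0,0],[48,-0.7,-0.95,0.3,0,0,0],[48,-0.7,-0.95,0.3,0,0,0],[48,0,-0.95,0.3,0,0,0],[48,0,-0.95,0.3,0,0,0],[48,0,-0.95,0.3,0,0,0],[48,0,-0.95,0.3,0,0,0],[48,0,-0.95,0.3,0,0,0]]'
python3 -m crank '[[48,0,-0.95,0.3,0,0,0],[48,0,-0.95,0.3,0,0,0],[48,0,-0.95,0.3,0,0,0],[48,0,-0.95,0.3,0,0,0],[48,0,-0.95,0.3,0,0,0],[48,0,-0.95,0.3,0,0,0],[48,0,-0.95,0.3,0,0,0],[48,0,-0.95,0.3,0,0,0],[48,0,-0.95,0.3,0,0,0],[48,0,-0.95,0.3,-7,0,0]]'
python3 -m crank '[[48,0,-0.2,0.2,0,0,0],[48,0.5,0,0,0,0,0],[48,0.5,0,0,0,0,0],[48,0,0,0,0,0,0],[48,0,0,0,0,0,0],[48,0,0,0,0,0,0],[48,0,0,0,0,0,0],[48,0,0,0,0,0,0],[48,0,0,0,0,0,0],[48,0,0,0,0,0,0]]'
python3 - <<'E'
from h import *
s=bot.sense();print(s['time'],s['ee_pos'],s['joints'][6])
w=grab('wrist','w3.png'); grab('scene','s3.png')
print(proj(w,bot.sense()['ee_pos']))
E
```

```text
time: 5.25
ee_pos: [0.5192, 0.183, 0.1834]
orientation: [[0.002, -0.0, 1.0], [0.001, 1.0, 0.0], [-1.0, 0.001, 0.002]]
force: [1.2, 0.0, -0.5]
finger_gap: 0.048
time: 6.08
ee_pos: [0.5942, -0.0546, 0.1833]
orientation: [[0.002, -0.12, 0.993], [0.0, 0.993, 0.12], [-1.0, -0.0, 0.002]]
force: [-0.2, 0.0, 0.0]
finger_gap: 0.048
time: 6.92
ee_pos: [0.5992, -0.0577, 0.1575]
orientation: [[0.001, -0.122, 0.993], [0.0, 0.993, 0.122], [-1.0, -0.0, 0.001]]
force: [0.3, 0.2, -0.2]
finger_gap: 0.0484
6.9167 [ 0.59923489 -0.05773467  0.15747668] 0.17782203416472803
[325.71496478 307.10180503]
```

View pics/w3.png

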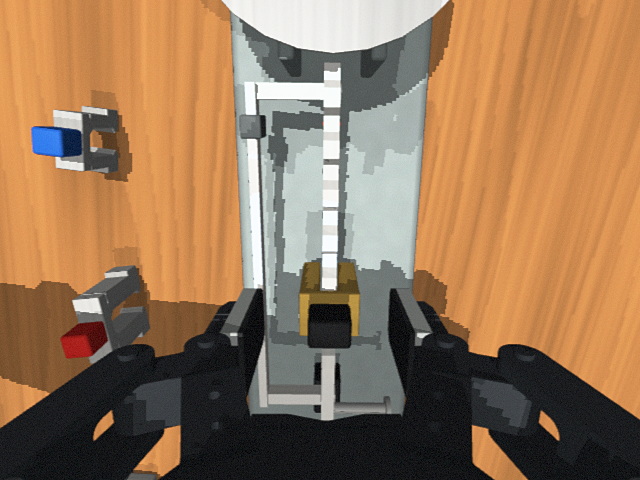

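The wrist view shows the beam vertical in the image, so the yaw is right. The knob blob is at x 307–352, y 305–348, the bridge runs to (330,262), the pin is at row ~407 with its collar at (388,405), and the blue grip is at (56,141).

Run:
```python
from h import *
import os
np.set_printoptions(precision=4,suppress=True)
def rd(f): return cv2.imread('pics/'+f)
def dark(f,roi,t=45):
    g=rd(f).max(2);x0,y0,x1,y1=roi;m=np.zeros_like(g);m[y0:y1,x0:x1]=(g[y0:y1,x0:x1]<t)*255
    n,l,st,c=cv2.connectedComponentsWithStats(m);i=1+np.argmax(st[1:,4]);return c[i],st[i]
s3=load('scene');w3=load('wrist')
k0s=dark('scene0.png',(280,274,300,296));k0w=dark('wrist0.png',(272,328,325,368));k3w=dark('w3.png',(295,295,360,352))
print(k0s,k0w,k3w)
# camera matrices for scene are fixed
x,y,ww,hh,_=k3w[1]
for z in(.10,.11,.12,.13,.14):
    a,b=onz(w3,x,y+hh*.7,z),onz(w3,x+ww,y+hh*.7,z); c=onz(w3,*k3w[0],z); e=onz(w3,x+ww/2,y+hh,z); print(z,np.linalg.norm(a-b),'cent',c,'lower edge',e)
k3s=dark('s3.png',(275,270,310,300));print('s3',k3s)
cv2.imwrite('pics/dummy.png',rd('s3.png'))
R=bot.sense()['orientation']
print('tri now',tri(w3,k3w[0],s3,k3s[0]))
# knob in tool axes if tri
```

```text
(array([289.303 , 285.0606]), array([285, 278,   9,  15,  99], dtype=int32)) (array([298.2021, 351.7563]), array([282, 335,  33,  33, 960], dtype=int32)) (array([329.0322, 325.7409]), array([ 308,  304,   43,   44, 1833], dtype=int32))
0.1 0.024201181272589564 cent [ 0.6056 -0.0952  0.1   ] lower edge [ 0.6076 -0.109   0.1   ]
0.11 0.0229963159161823 cent [ 0.6049 -0.0901  0.11  ] lower edge [ 0.6068 -0.1032  0.11  ]
0.12 0.02179145055977515 cent [ 0.6042 -0.0849  0.12  ] lower edge [ 0.606  -0.0973  0.12  ]
0.13 0.020586585203367775 cent [ 0.6034 -0.0797  0.13  ] lower edge [ 0.6051 -0.0915  0.13  ]
0.14 0.019381719846960625 cent [ 0.6027 -0.0746  0.14  ] lower edge [ 0.6043 -0.0856  0.14  ]
s3 (array([303.8255, 276.    ]), array([298, 270,  12,  14, 149], dtype=int32))
tri now (array([ 0.6038, -0.0607,  0.1569]), np.float64(0.010404458906201572))
```

```bash
python3 -m crank '[[45,0,-0.6,0.06,0,0,0],[45,0,-0.6,0,0,0,0],[45,0.6,0,0,0,0,0],[45,0.6,0,0,0,0,0],[45,0.5,0,0,0,0,0],[45,0.4,0,0,0,0,0],[10,0,0,0,0,0,0],[10,0,0,0,0,0,0],[10,0,0,0,0,0,0],[10,0,0,0,0,0,0]]' 40
python3 -c "
from h import *
print(bot.sense()['finger_gap'],bot.sense()['ee_pos'],bot.sense()['ft_torque'])"
```

```text
time: 7.85
ee_pos: [0.6045, -0.0872, 0.1052]
orientation: [[0.001, -0.122, 0.993], [0.0, 0.993, 0.122], [-1.0, -0.0, 0.001]]
force: [0.1, 0.9, -1.2]
finger_gap: 0.021
0.0210274314518899 [ 0.60451699 -0.08720832  0.10524481] [ 0.14106715  0.0079508  -0.01408994]
```

```bash
python3 -m crank '[[10,-0.3,0,0,0,0,0],[10,-0.4,0,0,0,0,0],[10,-0.5,0,0,0,0,0],[10,0,0,0,0,0,0],[10,0,0.5,0,0,0,0],[10,0,0.5,0,0,0,0],[10,0,0.5,0,0,0,0],[10,0,0.5,0,0,0,0],[10,0,0,0,0,0,0],[10,0,0,0,0,0,0]]'
python3 - <<'E'
from h import *
w=grab('wrist','w4.png');s=bot.sense();print(s['ee_pos'],s['force'],s['finger_gap'])
cv2.imwrite('pics/w4c.png',cv2.cvtColor(cv2.resize(w['pixels'][60:420,210:450],None,fx=1.6,fy=1.6),cv2.COLOR_RGB2BGR))
E
```

```text
time: 8.68
ee_pos: [0.5979, -0.0354, 0.1343]
orientation: [[-0.001, -0.125, 0.992], [0.001, 0.992, 0.125], [-1.0, 0.001, -0.0]]
force: [1.6, 0.6, -2.4]
finger_gap: 0.0209
[ 0.5980269  -0.03688649  0.13432505] [ 0.12957435  0.48736066 -1.26239869] 0.0208870156061447
```

View pics/w4c.png

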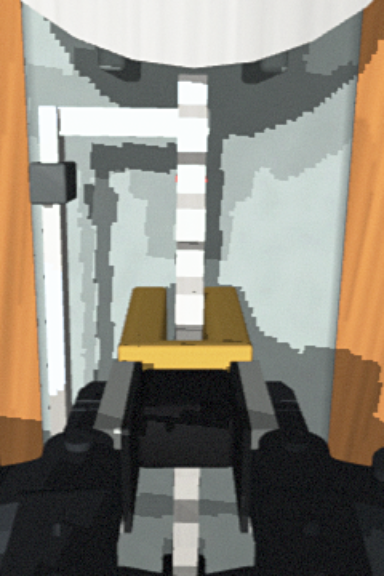

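The weight is lifted and straddling the beam, with its cheeks centred on it (beam 176–205 within the saddle 118–252 in the crop). I'm now 50 mm along, so I lower it and let go.

```bash
python3 -m crank '[[10,0.35,0,0,0,0,0],[10,0.3,0,0,0,0,0],[10,0.2,0,0,0,0,0],[10,0.15,0,0,0,0,0],[10,0.08,0,0,0,0,0],[10,0,0,0,0,0,0],[45,0,0,0,0,0,0],[45,0,0,0,0,0,0],[45,-0.5,0,0,0,0,0],[45,-1,0,0,0,0,0]]'
python3 -m crank '[[45,-1,0,0,0,0,0],[45,-0.4,-0.9,-0.5,0,0,0],[45,0,-0.9,-0.5,0,0,0],[45,0,0,-0.5,0,0,0],[45,0,0,-0.5,0,0,0],[45,0,0,-0.5,0,0,0],[45,0,0,-0.5,0,0,0],[45,0,0,0,0,0,0],[45,0,0,0,0,0,0],[45,0,0,0,0,0,0]]'
python3 - <<'E'
from h import *
w=grab('wrist','w5.png');s=bot.sense();print(s['ee_pos'],s['force'],s['finger_gap'])
grab('scene','s5.png');grab('side','d5.png')
print(proj(w,s['ee_pos']))
E
```

```text
time: 9.57
ee_pos: [0.5959, -0.0377, 0.1431]
orientation: [[-0.006, -0.122, 0.993], [0.0, 0.993, 0.122], [-1.0, 0.001, -0.006]]
force: [-0.5, 0.7, -0.4]
finger_gap: 0.0451
time: 10.4
ee_pos: [0.5299, -0.0914, 0.1809]
orientation: [[0.001, -0.122, 0.993], [0.0, 0.993, 0.122], [-1.0, -0.0, 0.001]]
force: [-0.1, 0.7, 0.7]
finger_gap: 0.0452
[ 0.52989276 -0.09128762  0.18059582] [ 0.80280968  0.0550599  -0.33534458] 0.04486965391462931
[326.08842996 306.83383611]
```

View pics/w5.png

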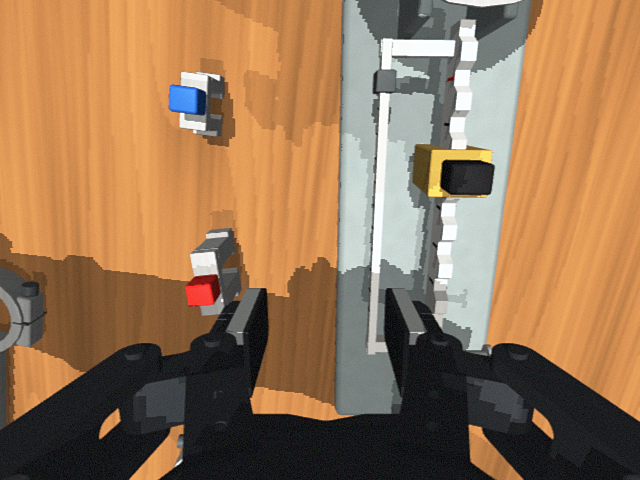

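The wrist view shows the brass weight seated at about (465,170), with two notches (0 with its red mark, and 100) between it and the platter end, so it is in the third notch. The blue grip is at (187,99) and the red one at (203,290).

```bash
python3 -m crank '[[45,0,0.855,-0.88,0,0,0],[45,0,0.855,-0.88,0,0,0],[45,0,0.855,-0.88,0,0,0],[45,0,0.855,-0.88,0,0,0],[45,0,0,0,7,0,0],[45,0,0,0,7,0,0],[45,0,0,0,7,0,0],[45,0,0,0,7,0,0],[45,0,0,0,7,0,0],[45,0,0,0,7,0,0]]'
python3 -m crank '[[45,0.3,0,0,7,0,0],[45,0.3,0,0,7,0,0],[45,0.3,0,0,7,0,0],[45,0.3,0,0,7,0,0],[45,0.3,0,0,7,0,0],[45,0.3,0,0,7,0,0],[45,0.2,0,0,7,0,0],[45,0,0,0,0,0,0],[45,0,0,0,0,0,0],[45,0,0,0,0,0,0]]'
python3 - <<'E'
from h import *
w=grab('wrist','w6.png');s=bot.sense();print(s['ee_pos'],s['force'],s['joints'])
print(proj(w,s['ee_pos']))
E
```

```text
time: 11.38
ee_pos: [0.4317, -0.0172, 0.1801]
orientation: [[-0.0, 0.578, 0.816], [0.0, 0.816, -0.578], [-1.0, -0.0, -0.0]]
force: [-0.8, 0.7, -0.6]
finger_gap: 0.0451
time: 12.22
ee_pos: [0.4318, -0.0173, 0.1304]
orientation: [[0.0, 0.994, 0.109], [0.0, 0.109, -0.994], [-1.0, 0.0, -0.0]]
force: [0.1, -0.0, 0.7]
finger_gap: 0.0452
[ 0.43179223 -0.01737828  0.13045974] [ 0.2069595  -0.09922163  0.89938228] [-3.48384099e-02  5.20558704e-02  1.39404666e-03  2.00850051e+00
 -1.61425893e-04  1.08049685e+00 -1.49580316e+00]
[326.38623438 306.44280186]
```

View pics/w6.png

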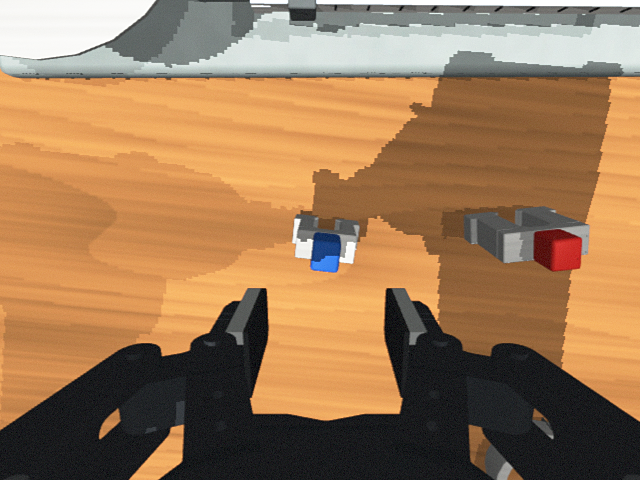

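The blue grip is at cols 310–341, rows 233–272, lined up with the jaws. Its light top face is centred at about (325,261).

Run:
```python
from h import *
np.set_printoptions(precision=4,suppress=True)
w=load('wrist')
im=cv2.cvtColor(w['pixels'],cv2.COLOR_RGB2HSV);m=cv2.inRange(im,(105,100,30),(130,255,255))
v=im[...,2]
ml=((m>0)&(v>190)).astype('uint8');md=((m>0)&(v<=190)).astype('uint8')
for q in(ml,md):
    c=max(cv2.findContours(q,0,2)[0],key=cv2.contourArea);print(cv2.boundingRect(c),cv2.minAreaRect(c))
T=bot.sense();R=np.array(T['orientation']);p=np.array(T['ee_pos'])
for px in[(325,248),(325,271),(310,262),(340,262),(325,260)]:
    q=onz(w,*px,.065);print(px,q,'tool',R.T@(q-p)/.025)
```

```text
(311, 256, 28, 16) ((324.5, 263.5), (15.0, 27.0), 90.0)
(311, 232, 30, 30) ((326.1475830078125, 247.37705993652344), (27.885007858276367, 29.152507781982422), 5.19442892074585)
(325, 248) [ 0.4363 -0.0162  0.065 ] tool [ 2.6185  0.1811 -0.0271]
(325, 271) [ 0.4229 -0.0177  0.065 ] tool [ 2.6182 -0.3549 -0.0264]
(310, 262) [ 0.4273 -0.0088  0.065 ] tool [ 2.6183 -0.1437 -0.3598]
(340, 262) [ 0.4291 -0.0254  0.065 ] tool [ 2.6183 -0.1425  0.3065]
(325, 260) [ 0.4294 -0.017   0.065 ] tool [ 2.6183 -0.0964 -0.0267]
```

```bash
python3 -m crank '[[45,0.7,0,0,0,0,0],[45,0.8,0,0,0,0,0],[45,0.8,0,0,0,0,0],[45,0.7,0,0,0,0,0],[45,0.34,-0.02,0,0,0,0],[45,0,0,0,0,0,0],[8,0,0,0,0,0,0],[8,0,0,0,0,0,0],[8,0,0,0,0,0,0],[8,0,0,0,0,0,0]]' 50
python3 -c "
from h import *
s=bot.sense();print(s['finger_gap'],s['ee_pos'],s['force'])"
```

```text
time: 13.1
ee_pos: [0.432, -0.0175, 0.0478]
orientation: [[0.002, 0.994, 0.105], [0.0, 0.105, -0.994], [-1.0, 0.002, 0.0]]
force: [-0.9, 0.2, 6.5]
finger_gap: 0.0149
0.01489147943370299 [ 0.43195625 -0.01751236  0.04781062] [-0.90308319  0.24907416  6.47440005]
```

```bash
python3 - <<'E'
from h import *
np.set_printoptions(precision=4,suppress=True)
d=load('scene')
o=np.array([.5985,-.0171]);X=np.array([.993,.12]);Y=np.array([-.12,.993])
for p in[(251,303),(251,309),(251,315.5)]:
    q=onz(d,*p,.085);print(p,q,'scale',(q[:2]-o)@X,(q[:2]-o)@Y)
E
python3 -m crank '[[8,-0.5,0,0,0,0,0],[8,-1,0,0,0,0,0],[8,-1,0,0,0,0,0],[8,-1,0,0,0,0,0],[8,-1,0,0,0,0,0],[8,-0.5,0.3,0.3,0,0,0],[8,0,0.7,0.7,0,0,0],[8,0,0.7,0.7,0,0,0],[8,0,0.7,0.7,0,0,0],[8,0,0,0,0,0,0]]'
```

```text
(251, 303) [ 0.6233 -0.1626  0.085 ] scale 0.007192405858420799 -0.14743117516876048
(251, 309) [ 0.637  -0.1611  0.085 ] scale 0.020926495654007893 -0.14758275910126767
(251, 315.5) [ 0.6515 -0.1595  0.085 ] scale 0.03551564915551093 -0.14774378042067238
time: 13.93
ee_pos: [0.4992, -0.0744, 0.1719]
orientation: [[0.002, 0.995, 0.101], [-0.002, 0.101, -0.995], [-1.0, 0.002, 0.002]]
force: [-1.2, -0.2, -1.1]
finger_gap: 0.0147
```

```bash
python3 -m crank '[[8,-0.2,0.857,0.67,0,0,0],[8,0,0.857,0.67,0,0,0],[8,0,0.857,0.67,0,0,0],[8,0,0.857,0.67,0,0,0],[8,0,0.857,0.67,0,0,0],[8,0,0.857,0.67,0,0,0],[8,0,0,0,0,0,0],[8,0,0,0,0,0,0],[8,0,0,0,0,0,0],[8,0,0,0,0,0,0]]'
python3 - <<'E'
from h import *
np.set_printoptions(precision=4,suppress=True)
w=grab('wrist','w7.png');d=grab('scene','s7.png');s=bot.sense();print(s['ee_pos'],s['orientation'],s['finger_gap'])
a=cv2.resize(w['pixels'][130:430,170:490],None,fx=1.7,fy=1.7,interpolation=2)
b=cv2.resize(d['pixels'][250:350,195:295],None,fx=2.6,fy=2.6,interpolation=2)
c=np.zeros((510,804,3),'uint8');c[:510,:544]=a;c[:260,544:]=b
cv2.imwrite('pics/comp7.png',cv2.cvtColor(c[:,:800],cv2.COLOR_RGB2BGR))
for z in(.077,.085):
    print('pin mid',proj(w,[.637,-.161,z]),proj(d,[.637,-.161,z]))
print(proj(w,s['ee_pos']))
E
```

```text
time: 14.77
ee_pos: [0.6347, -0.1565, 0.1768]
orientation: [[-0.0, 0.994, 0.105], [0.001, 0.105, -0.994], [-1.0, -0.0, -0.001]]
force: [-0.6, -0.1, -1.5]
finger_gap: 0.0145
[ 0.6348 -0.1566  0.1771] [[ 0.0005  0.9944  0.1054]
 [ 0.0004  0.1054 -0.9944]
 [-1.      0.0005 -0.0004]] 0.014553043303596492
pin mid [333.6115 236.7069] [251.5435 311.1115]
pin mid [333.851  240.0482] [251.0362 309.0124]
[326.5667 306.505 ]
```

View pics/comp7.png

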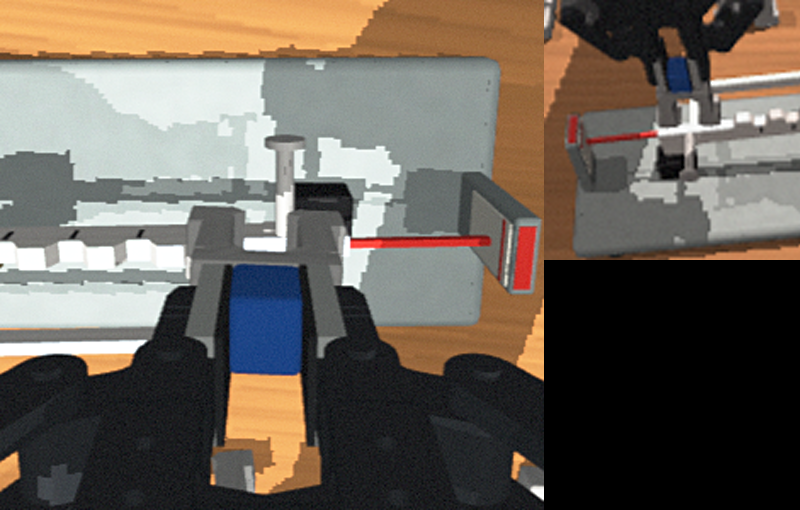

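The composite shows the C's gap centred at about wrist column 327. The pin runs straight up the image at column 337.6, with its collar at (337.6,212) and its root at the beam at row 276. The scene inset puts the collar near (251,317), and the beam is at its lower stop.

Run:
```python
from h import *
np.set_printoptions(precision=4,suppress=True)
w=load('wrist');d=load('scene');s=bot.sense();R=np.array(s['orientation']);p=np.array(s['ee_pos'])
print('tri collar',[tri(w,(337.6,213),d,(250.8,v)) for v in(315,317,319)])
for z in(.077,.082,.087):
  for px in[(337.6,213),(337.6,242),(337.6,276)]:
    q=onz(w,*px,z);print(z,px,q,'tool/25mm',(R.T@(q-p))[1:]/.025)
```

```text
tri collar [(array([ 0.6551, -0.1598,  0.0925]), np.float64(0.0025569541847110366)), (array([ 0.6532, -0.1608,  0.0817]), np.float64(0.0015014935358082524)), (array([ 0.6512, -0.1619,  0.0708]), np.float64(0.00042290237619546634))]
0.077 (337.6, 213) [ 0.6525 -0.1618  0.077 ] tool/25mm [0.6801 0.2814]
0.077 (337.6, 242) [ 0.6338 -0.1639  0.077 ] tool/25mm [-0.073   0.2881]
0.077 (337.6, 276) [ 0.6109 -0.1666  0.077 ] tool/25mm [-0.9954  0.2962]
0.082 (337.6, 213) [ 0.6535 -0.1615  0.082 ] tool/25mm [0.7209 0.2754]
0.082 (337.6, 242) [ 0.6352 -0.1636  0.082 ] tool/25mm [-0.0168  0.2819]
0.082 (337.6, 276) [ 0.6127 -0.1662  0.082 ] tool/25mm [-0.9202  0.2899]
0.087 (337.6, 213) [ 0.6545 -0.1613  0.087 ] tool/25mm [0.7616 0.2693]
0.087 (337.6, 242) [ 0.6366 -0.1633  0.087 ] tool/25mm [0.0394 0.2757]
0.087 (337.6, 276) [ 0.6146 -0.1658  0.087 ] tool/25mm [-0.8451  0.2835]
```

```bash
python3 -m crank '[[8,0,0,0.285,0,0,0],[8,0.5,0,0,0,0,0],[8,0.5,0,0,0,0,0],[8,0.3,0,0,0,0,0],[8,0,0,0,0,0,0],[8,0.15,0,0,0,0,0],[8,0.15,0,0,0,0,0],[8,0.15,0,0,0,0,0],[8,0.1,0,0,0,0,0],[8,0,0,0,0,0,0]]'
python3 - <<'E'
from h import *
w=grab('wrist','w8.png');s=bot.sense();print(s['ee_pos'],s['force'],s['ft_torque'],s['finger_gap'])
cv2.imwrite('pics/w8c.png',cv2.cvtColor(cv2.resize(w['pixels'][130:430,170:490],None,fx=2,fy=2,interpolation=2),cv2.COLOR_RGB2BGR))
E
```

```text
time: 15.7
ee_pos: [0.6357, -0.1644, 0.1297]
orientation: [[-0.001, 0.995, 0.105], [0.0, 0.105, -0.995], [-1.0, -0.001, -0.0]]
force: [-0.2, 0.1, -1.4]
finger_gap: 0.0145
[ 0.63580599 -0.16443116  0.13002218] [-0.14674765  0.65179269 -0.2942875 ] [ 0.00510725 -0.00290373  0.03818292] 0.014250071728395807
```

View pics/w8c.png

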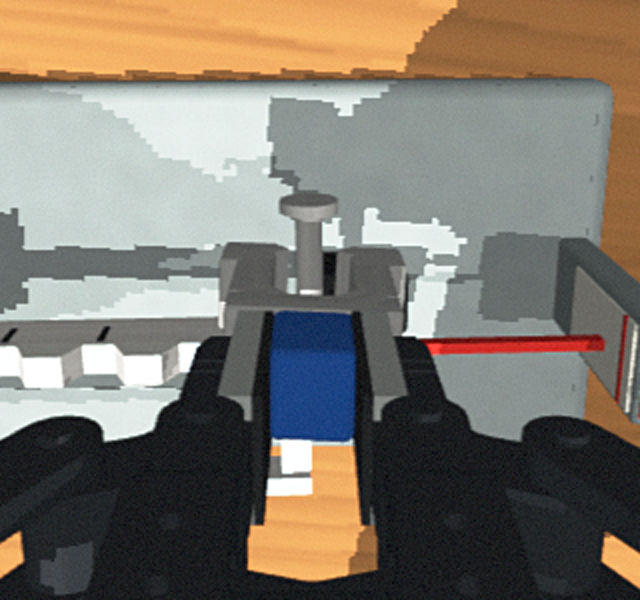

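The pin (crop column 309) is centred in the C's gap (275–340) and parallel to it. I lower it over the pin.

```bash
python3 -m crank '[[8,0.25,0,0,0,0,0],[8,0.25,0,0,0,0,0],[8,0.2,0,0,0,0,0],[8,0.2,0,0,0,0,0],[8,0.2,0,0,0,0,0],[8,0.1,0,0,0,0,0],[8,0,0,0,0,0,0],[8,0,0,0,0,0,0],[8,0,0,0,0,0,0],[8,0,0,0,0,0,0]]'
```

```text
time: 16.58
ee_pos: [0.6362, -0.1646, 0.1007]
orientation: [[0.001, 0.995, 0.105], [-0.0, 0.105, -0.995], [-1.0, 0.001, 0.0]]
force: [0.2, 0.7, -0.8]
finger_gap: 0.0147
```

```bash
python3 -m crank '[[8,0.08,0,0,0,0,0],[8,0.08,0,0,0,0,0],[8,0.08,0,0,0,0,0],[8,0,0,0,0,0,0],[8,0,0,0,0,0,0],[8,0,0,0,0,0,0],[8,0,0,0,0,0,0],[8,0,0,0,0,0,0],[8,0,0,0,0,0,0],[8,0,0,0,0,0,0]]'; python3 -c "
from h import *
s=bot.sense();print(s['ee_pos'],s['force'],s['ft_torque'])"
```

```text
time: 17.42
ee_pos: [0.636, -0.1645, 0.0943]
orientation: [[0.0, 0.995, 0.105], [0.0, 0.105, -0.995], [-1.0, 0.0, -0.0]]
force: [0.5, -0.2, -0.5]
finger_gap: 0.0149
[ 0.63597409 -0.16449118  0.0943471 ] [ 0.45370675 -0.2451275  -0.52716826] [ 0.02997211 -0.00168633  0.03097779]
```

```bash
python3 -m crank '[[8,0.05,0,0,0,0,0],[8,0.05,0,0,0,0,0],[8,0,0,0,0,0,0],[8,0,0,0,0,0,0],[8,0,0,0,0,0,0],[8,0,0,0,0,0,0],[8,0,0,0,0,0,0],[8,0,0,0,0,0,0],[8,0,0,0,0,0,0],[8,0,0,0,0,0,0]]'; python3 -c "
from h import *
s=bot.sense();print(s['ee_pos'],s['force'],s['ft_torque'])"
```

```text
time: 18.25
ee_pos: [0.6362, -0.1646, 0.0928]
orientation: [[0.001, 0.995, 0.104], [-0.0, 0.104, -0.995], [-1.0, 0.001, 0.0]]
force: [-2.6, -0.6, 5.9]
finger_gap: 0.0151
[ 0.6362472  -0.16458883  0.09281451] [-2.59674983 -0.62450516  5.91991393] [ 0.13820406  0.54341646 -0.00854122]
```

Contact is felt at TCP z 0.0928, so the weight's origin is at 0.077, as predicted for the pin with the beam at its lower stop. I release it and move on to the rod.

```bash
python3 -m crank '[[34,0,0,0,0,0,0],[34,0,0,0,0,0,0],[34,0,0,0,0,0,0],[34,-0.3,0,0,0,0,0],[34,-0.5,0,0,0,0,0],[34,-1,0,0,0,0,0],[34,-1,0,0,0,0,0],[34,-0.8,-0.3,0.4,0,0,0],[34,0,-0.7,0.9,0,0,0],[34,0,-0.7,0.9,0,0,0]]'
python3 -m crank '[[50,0,-0.7,0.9,0,0,0],[50,0,-0.7,0.9,0,0,0],[50,0,-0.7,0.9,0,0,0],[50,0,-0.7,0.9,0,0,0],[50,0,-0.74,0.9,0,0,0],[50,0.8,0,0.1,0,0,0],[50,0,0,0,0,0,0],[50,0,0,0,0,0,0],[50,0,0,0,0,0,0],[50,0,0,0,0,0,0]]'
python3 - <<'E'
from h import *
np.set_printoptions(precision=4,suppress=True)
w=grab('wrist','w9.png');d=grab('scene','s9.png');s=bot.sense();print(s['ee_pos'],s['orientation'],s['force'])
print(proj(w,s['ee_pos']))
# rod mask: low-saturation, grayish
hsv=cv2.cvtColor(w['pixels'],cv2.COLOR_RGB2HSV);m=cv2.inRange(hsv,(0,0,60),(179,70,255));m[290:]=0
n,l,st,c=cv2.connectedComponentsWithStats(m)
for i in range(1,n):
    if st[i,4]>300: print(st[i],c[i])
for r in range(60,290,12):
    x=np.where(m[r,200:460])[0]+200; print(r,(x.min(),x.max(),len(x)) if len(x) else None)
E
```

```text
time: 19.08
ee_pos: [0.601, -0.2232, 0.1853]
orientation: [[0.005, 0.994, 0.108], [-0.001, 0.108, -0.994], [-1.0, 0.005, 0.001]]
force: [0.5, -0.6, -0.0]
finger_gap: 0.0338
time: 19.92
ee_pos: [0.5249, -0.346, 0.1631]
orientation: [[0.002, 0.994, 0.107], [-0.0, 0.107, -0.994], [-1.0, 0.002, 0.0]]
force: [0.4, 0.3, 0.8]
finger_gap: 0.05
[ 0.5246 -0.3463  0.1627] [[ 0.0013  0.9943  0.1065]
 [-0.0002  0.1065 -0.9943]
 [-1.      0.0012  0.0004]] [-0.4944  0.0912  0.169 ]
[327.0719 306.9611]
[    0     0   228   167 34154] [111.3296  85.7609]
[ 278  101  101  189 5430] [333.5171 209.1357]
[  10  269   94   21 1329] [ 64.3047 281.4229]
60 (np.int64(200), np.int64(220), 21)
72 (np.int64(200), np.int64(221), 22)
84 (np.int64(200), np.int64(222), 23)
96 (np.int64(200), np.int64(223), 24)
108 (np.int64(200), np.int64(356), 58)
120 (np.int64(200), np.int64(363), 44)
132 (np.int64(200), np.int64(363), 44)
144 (np.int64(200), np.int64(356), 60)
156 (np.int64(200), np.int64(350), 53)
168 (np.int64(325), np.int64(349), 25)
180 (np.int64(324), np.int64(348), 25)
192 (np.int64(324), np.int64(347), 24)
204 (np.int64(323), np.int64(346), 24)
216 (np.int64(322), np.int64(346), 25)
228 (np.int64(322), np.int64(345), 24)
240 (np.int64(321), np.int64(344), 24)
252 (np.int64(320), np.int64(343), 24)
264 (np.int64(319), np.int64(342), 24)
276 (np.int64(301), np.int64(355), 55)
288 (np.int64(278), np.int64(378), 78)
```

Run:
```python
from h import *
np.set_printoptions(precision=4,suppress=True)
w=load('wrist');s=bot.sense();R=np.array(s['orientation']);p=np.array(s['ee_pos'])
a,b=onz(w,336,180,.02),onz(w,330.5,264,.02);u=(a-b)/np.linalg.norm(a-b);print('shank',a,b,'dir deg',np.degrees(np.arctan2(u[1],u[0])))
hsv=cv2.cvtColor(w['pixels'],cv2.COLOR_RGB2HSV);m=cv2.inRange(hsv,(0,0,60),(179,70,255));m[:, :260]=0
rows=[(r,np.where(m[r,260:440])[0]+260) for r in range(98,160,4)];print([(r,x.min(),x.max()) for r,x in rows if len(x)])
wd=max(((x.max()-x.min(),r,(x.max()+x.min())/2) for r,x in rows if len(x)));sm=onz(w,wd[2],126,.024);sl,sr=onz(w,wd[2]-wd[0]/2,wd[1],.024),onz(w,wd[2]+wd[0]/2,wd[1],.024)
top=onz(w,341,101,.024);print('small',wd,sm,'width',np.linalg.norm(sl-sr),'tip',top)
for c in (sm,top-u*.017):
    g=c-u*.083;bal=c-u*.097;print('grip',g,'bal',bal,'tool',(R.T@(g-p))/.025)
sd=onz(w,np.mean([330.5,319]),306,.02)
t=R.T@u;print('turn about tool x (deg) so tool y = rod', np.degrees(np.arctan2(t[2],t[1])))
for x in np.arange(-2,3)*.01: pass
tl=R.T@(b-p);print('lateral tool z at grip', tl/.025)
```

```text
shank [ 0.5583 -0.3496  0.02  ] [ 0.4945 -0.3527  0.02  ] dir deg 2.8254138501020525
[(102, np.int64(333), np.int64(347)), (106, np.int64(326), np.int64(354)), (110, np.int64(321), np.int64(359)), (114, np.int64(319), np.int64(361)), (118, np.int64(317), np.int64(363)), (122, np.int64(316), np.int64(364)), (126, np.int64(316), np.int64(364)), (130, np.int64(316), np.int64(363)), (134, np.int64(317), np.int64(363)), (138, np.int64(319), np.int64(360)), (142, np.int64(321), np.int64(358)), (146, np.int64(326), np.int64(354)), (150, np.int64(326), np.int64(350)), (154, np.int64(326), np.int64(350)), (158, np.int64(325), np.int64(350))]
small (np.int64(48), 126, np.float64(340.0)) [ 0.5957 -0.3479  0.024 ] width 0.0329268997846237 tip [ 0.6119 -0.3467  0.024 ]
grip [ 0.5128 -0.352   0.024 ] bal [ 0.4988 -0.3527  0.024 ] tool [ 5.5493 -0.499   0.1742]
grip [ 0.512  -0.3516  0.024 ] bal [ 0.498  -0.3523  0.024 ] tool [ 5.5493 -0.5287  0.155 ]
turn about tool x (deg) so tool y = rod 3.290896599373958
lateral tool z at grip [ 5.7084 -1.2305  0.1246]
```

```bash
python3 -m crank '[[50,0,-0.5,0.165,0,0,0],[50,0.8,0,0,3.3,0,0],[50,1,0,0,0,0,0],[50,1,0,0,0,0,0],[50,1,0,0,0,0,0],[50,1,0,0,0,0,0],[50,0.8,0,0,0,0,0],[50,0.4,0,0,0,0,0],[50,0.2,0,0,0,0,0],[50,0,0,0,0,0,0]]'
python3 -m crank '[[50,0,0,0,0,0,0],[8,0,0,0,0,0,0],[8,0,0,0,0,0,0],[8,0,0,0,0,0,0],[8,0,0,0,0,0,0],[8,0,0,0,0,0,0],[8,0,0,0,0,0,0],[8,-0.3,0,0,0,0,0],[8,-0.6,0,0,0,0,0],[8,0,0,0,0,0,0]]' 90
python3 -c "
from h import *
s=bot.sense();print(s['ee_pos'],s['force'],s['ft_torque'],s['finger_gap'])"
```

```text
time: 20.85
ee_pos: [0.5108, -0.3527, 0.0063]
orientation: [[-0.001, 0.999, 0.047], [0.0, 0.047, -0.999], [-1.0, -0.001, -0.001]]
force: [-0.2, -0.4, 0.4]
finger_gap: 0.0502
time: 21.68
ee_pos: [0.5122, -0.3533, 0.0315]
orientation: [[0.002, 0.999, 0.047], [-0.001, 0.047, -0.999], [-1.0, 0.002, 0.001]]
force: [1.5, -0.6, -5.6]
finger_gap: 0.0154
[ 0.51222454 -0.35331031  0.03149833] [ 1.53329811 -0.626573   -5.55679717] [-0.07232444 -0.30554886 -0.02445172] 0.015382835665908314
```

The rod is held, with about 6–7 N of load at the wrist. I carry it high over to the platter.

```bash
python3 -m crank '[[8,-0.8,0,0,0,0,0],[8,-1,0,0,0,0,0],[8,-1,0,0,0,0,0],[8,-1,0,0,0,0,0],[8,-1,0.1,-0.4,0,0,0],[8,-1,0.17,-0.7,0,0,0],[8,-0.5,0.2,-0.88,0,0,0],[8,0,0.2,-0.88,0,0,0],[8,0,0.2,-0.88,0,0,0],[8,0,0.2,-0.88,0,0,0]]'
python3 -m crank '[[8,0,0.2,-0.88,0,0,0],[8,0,0.2,-0.88,0,0,0],[8,0,0.2,-0.88,0,0,0],[8,0,0.2,-0.88,0,0,0],[8,0,0.2,-0.88,0,0,0],[8,0,0.2,-0.88,0,0,0],[8,0,0.2,-0.88,0,0,0],[8,0,0.2,-0.88,0,0,0],[8,0,0.2,-0.88,0,0,0],[8,0,0.2,-0.88,0,0,0]]'
python3 -m crank '[[8,0,0.2,-0.88,0,0,0],[8,0,0.2,-0.88,0,0,0],[8,0,0.2,-0.88,0,0,0],[8,0,0.2,-0.88,0,0,0],[8,0,0.2,-0.88,0,0,0],[8,0,0.18,-0.7,0,0,0],[8,0,0,0,0,0,0],[8,0,0,0,0,0,0],[8,0,0,0,0,0,0],[8,0,0,0,0,0,0]]'
python3 -c "
from h import *
s=bot.sense();print(s['ee_pos'],s['orientation'],s['force'],s['ft_torque'],s['finger_gap'])"
```

```text
time: 22.52
ee_pos: [0.5324, -0.2349, 0.1863]
orientation: [[-0.001, 0.999, 0.047], [0.0, 0.047, -0.999], [-1.0, -0.001, -0.0]]
force: [1.5, -0.1, -7.3]
finger_gap: 0.0154
time: 23.35
ee_pos: [0.5718, -0.0129, 0.1858]
orientation: [[-0.001, 0.999, 0.047], [-0.0, 0.047, -0.999], [-1.0, -0.001, -0.0]]
force: [0.1, -0.1, -6.6]
finger_gap: 0.0155
time: 24.18
ee_pos: [0.5956, 0.1132, 0.1863]
orientation: [[-0.001, 0.999, 0.045], [-0.001, 0.045, -0.999], [-1.0, -0.001, 0.001]]
force: [0.1, -0.4, -6.5]
finger_gap: 0.0153
[0.59557224 0.11323883 0.1862743 ] [[-8.44885343e-04  9.98974532e-01  4.52677710e-02]
 [-9.86339472e-04  4.52669327e-02 -9.98974440e-01]
 [-9.99999157e-01 -8.88668252e-04  9.47082644e-04]] [ 0.07587998 -0.42990837 -6.4937983 ] [-0.0062259  -0.10502933 -0.04261464] 0.015310413874769994
```

```bash
python3 -m crank '[[8,0.5,0,0,0,0,0],[8,0.7,0,0,0,0,0],[8,0.6,0,0,0,0,0],[8,0.4,0,0,0,0,0],[8,0.2,0,0,0,0,0],[8,0.1,0,0,0,0,0],[8,0.06,0,0,0,0,0],[8,0.04,0,0,0,0,0],[8,0.02,0,0,0,0,0],[8,0,0,0,0,0,0]]'
python3 -m crank '[[8,0.03,0,0,0,0,0],[8,0.03,0,0,0,0,0],[8,0.03,0,0,0,0,0],[8,0.03,0,0,0,0,0],[8,0,0,0,0,0,0],[8,0,0,0,0,0,0],[8,0,0,0,0,0,0],[8,0,0,0,0,0,0],[8,0,0,0,0,0,0],[8,0,0,0,0,0,0]]'
```

```text
time: 25.02
ee_pos: [0.5961, 0.1149, 0.1219]
orientation: [[0.001, 0.999, 0.047], [0.0, 0.047, -0.999], [-1.0, 0.001, -0.0]]
force: [-0.3, 0.0, -7.5]
finger_gap: 0.0151
time: 25.85
ee_pos: [0.5957, 0.1148, 0.1183]
orientation: [[-0.0, 0.999, 0.047], [0.0, 0.047, -0.999], [-1.0, -0.0, -0.0]]
force: [0.3, 0.3, -6.8]
finger_gap: 0.0153
```

```bash
python3 -m crank '[[8,0.03,0,0,0,0,0],[8,0.03,0,0,0,0,0],[8,0.03,0,0,0,0,0],[8,0.03,0,0,0,0,0],[8,0.03,0,0,0,0,0],[8,0,0,0,0,0,0],[8,0,0,0,0,0,0],[8,0,0,0,0,0,0],[8,0,0,0,0,0,0],[8,0,0,0,0,0,0]]'
python3 -m crank '[[8,0.03,0,0,0,0,0],[8,0.03,0,0,0,0,0],[8,0,0,0,0,0,0],[8,0,0,0,0,0,0],[8,0,0,0,0,0,0],[8,0,0,0,0,0,0],[8,0,0,0,0,0,0],[8,0,0,0,0,0,0],[8,0,0,0,0,0,0],[8,0,0,0,0,0,0]]'
```

```text
time: 26.68
ee_pos: [0.5958, 0.1148, 0.1148]
orientation: [[0.0, 0.999, 0.047], [0.0, 0.047, -0.999], [-1.0, 0.0, -0.0]]
force: [-2.1, -0.1, -0.4]
finger_gap: 0.0153
time: 27.52
ee_pos: [0.5958, 0.1149, 0.1131]
orientation: [[0.0, 0.999, 0.047], [0.0, 0.047, -0.999], [-1.0, 0.0, -0.0]]
force: [-0.9, -0.2, -0.1]
finger_gap: 0.0156
```

The wrist force has gone to zero, so the platter carries the rod. I release it and back off.

```bash
python3 -m crank '[[14,0,0,0,0,0,0],[20,0,0,0,0,0,0],[30,0,0,0,0,0,0],[36,0,0,0,0,0,0],[40,0,0,0,0,0,0],[40,0,0,0,0,0,0],[40,-0.3,0,0,0,0,0],[40,-0.6,0,0,0,0,0],[40,-1,0,0,0,0,0],[40,-1,0,0,0,0,0]]'
python3 -m crank '[[40,-1,0,0,0,0,0],[40,-1,0,0,0,0,0],[40,-0.5,-0.5,0,0,0,0],[40,0,-1,0,0,0,0],[40,0,-1,0,0,0,0],[40,0,-1,0,0,0,0],[40,0,-1,0,0,0,0],[40,0,0,0,0,0,0],[40,0,0,0,0,0,0],[40,0,0,0,0,0,0]]'
python3 - <<'E'
from h import *
w=grab('wrist','w10.png');d=grab('scene','s10.png');e=grab('side','d10.png');s=bot.sense();print(s['ee_pos'],s['force'])
a=cv2.resize(d['pixels'][230:350,180:440],None,fx=3,fy=3,interpolation=2)
b=cv2.resize(e['pixels'][190:300,215:365],None,fx=2.2,fy=2.2,interpolation=2)
f=cv2.resize(d['pixels'][215:295,455:550],None,fx=2.5,fy=2.5,interpolation=2)
c=np.zeros((602,780,3),'uint8');c[:360]=a;c[360:602,:330]=b;c[360:560,340:577]=f[:200,:237]
p=e['pixels'][180:230,300:360];g=cv2.resize(p,None,fx=3.2,fy=3.2,interpolation=2);c[360:520,585:777]=g[:160,:192]
cv2.imwrite('pics/fin.png',cv2.cvtColor(c[:600],cv2.COLOR_RGB2BGR))
E
```

```text
time: 28.35
ee_pos: [0.5952, 0.1147, 0.1863]
orientation: [[-0.002, 0.999, 0.047], [-0.0, 0.047, -0.999], [-1.0, -0.002, 0.0]]
force: [-0.1, 0.0, -0.7]
finger_gap: 0.0401
time: 29.18
ee_pos: [0.4839, 0.1095, 0.2488]
orientation: [[0.001, 0.999, 0.047], [0.0, 0.047, -0.999], [-1.0, 0.002, -0.0]]
force: [0.1, -0.0, 0.4]
finger_gap: 0.0399
[0.48405937 0.10945532 0.2480366 ] [ 0.02080867 -0.25226501 -0.31462882]
```

View pics/fin.png

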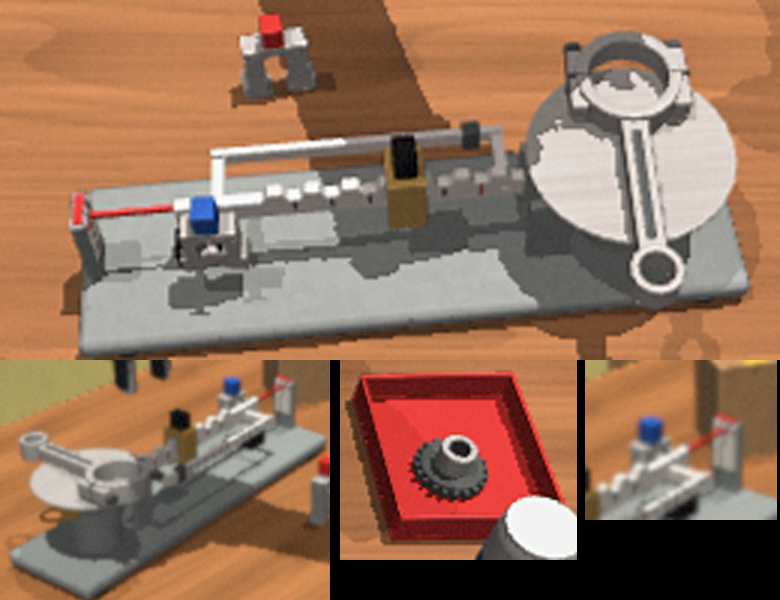

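The composite shows the rod lying on the platter and the brass weight in the third notch. The blue weight hangs on the pin, the sprocket is in the tray, and the red weight is upright. Next I check the level numerically against the first picture (beam level) and s5 (lower stop), at two times.

```bash
python3 -m crank '[[40,0,0,0,0,0,0],[40,0,0,0,0,0,0],[40,0,0,0,0,0,0],[40,0,0,0,0,0,0],[40,0,0,0,0,0,0],[40,0,0,0,0,0,0],[40,0,0,0,0,0,0],[40,0,0,0,0,0,0],[40,0,0,0,0,0,0],[40,0,0,0,0,0,0]]' | head -1
python3 - <<'E'
from h import *
np.set_printoptions(precision=4,suppress=True)
d=grab('scene','s11.png')
for f in('scene0.png','s5.png','s10.png','s11.png'):
    h=cv2.cvtColor(cv2.imread('pics/'+f),cv2.COLOR_BGR2HSV);m=(cv2.inRange(h,(0,120,70),(8,255,255))|cv2.inRange(h,(172,120,70),(179,255,255)))
    m[:285]=0;m[312:]=0;m[:,:214]=0;m[:,236:]=0
    y,x=np.nonzero(m);k=np.polyfit(x,y,1);r0=np.polyval(k,214);print(f,len(x),'row@214 %.2f @232 %.2f'%(r0,np.polyval(k,232)))
def dark(f,roi,t=45):
    g=cv2.imread('pics/'+f).max(2);x0,y0,x1,y1=roi;m=np.zeros_like(g);m[y0:y1,x0:x1]=(g[y0:y1,x0:x1]<t)*255
    n,l,st,c=cv2.connectedComponentsWithStats(m);i=1+np.argmax(st[1:,4]);return c[i]
a=dark('scene0.png',(280,274,300,296));b=dark('s11.png',(305,268,325,294))
A,B=onz(d,*a,.117),onz(d,*b,.117);print('knob move',a,b,B-A,np.linalg.norm(B-A))
print('expected px if seated',proj(d,A+.050*np.array([-.12,.993,0])))
h0=cv2.imread('pics/scene0.png').astype(int);h1=cv2.imread('pics/s11.png').astype(int)
for n,(x0,y0,x1,y1) in{'carton':(95,315,175,387),'spray':(495,268,553,340),'red wt':(258,232,288,264)}.items():
    print(n,np.abs(h0[y0:y1,x0:x1]-h1[y0:y1,x0:x1]).mean())
E
```

```text
time: 30.17
scene0.png 45 row@214 300.70 @232 299.07
s5.png 51 row@214 303.65 @232 301.72
s10.png 44 row@214 300.72 @232 299.49
s11.png 45 row@214 300.69 @232 299.47
knob move [289.303  285.0606] [314.4388 282.102 ] [-0.0074  0.0488  0.    ] 0.04938141225288141
expected px if seated [314.845  282.7035]
carton 3.57505787037037
spray 3.940453384418902
red wt 30.118055555555557
```

Run:
```python
from h import *
for f in('scene0.png','s11.png'):
    h=cv2.cvtColor(cv2.imread('pics/'+f),cv2.COLOR_BGR2HSV);m=cv2.inRange(h,(0,120,60),(8,255,255));k=m[230:246,262:282];y,x=np.nonzero(k);print(f,x.mean()+262,y.mean()+230,len(x))
s=bot.sense();print(s['force'],s['ee_pos']);bot.close_job()
```

```text
scene0.png 270.0263157894737 239.8815789473684 76
s11.png 270.0 239.4625 80
[-0.06870303 -0.42766255 -1.37836696] [0.48335552 0.10954323 0.24810267]
the job is handed in; nothing more can be done
```

The rod balances at its listed 700 g, and the job is handed in after about 30 s of robot time. The sprocket went into the red tray, the brass weight was lifted over into the 200 g notch, the blue weight was hung on the pin, and the rod was set down slowly on the platter.

**Last checks:**
- **Level:** The pointer sits at image row 300.7, the same as in the first picture with the beam level. At the lower stop it read 303.7. It held steady over two pictures 0.9 s apart.
- **Sliding weight:** The knob moved 49.4 mm along the beam by image measurement, against the 50 mm expected. It is within a pixel of where a seated weight should appear.
- **Hung weight and sprocket:** Both look in place in the final picture. I judged these by eye and did not measure them.
- **Red weight, carton and spray can:** The red grip shifted by less than 0.5 pixel. A plain brightness comparison disagreed for it (difference 30, against about 4 for the carton and spray can). I put that down to the arm's shadow having moved.

Nothing else failed. One early circle fit of the platter was wrong because of shadow, and a second view replaced it.

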